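# Close the dust-box door and hold the offcut to the saw fence

### The arm

A 7-joint arm with a two-finger parallel gripper is mounted at the origin on the work surface. World frame = base frame: x ahead of the robot, y to its left, z up, the work surface at z = 0. Lengths are in m, angles in degrees, forces in N, time in s.
With the tool pointing down it reaches from about 0.425 to 0.875 m from the base axis. Payload 4.7 kg.
Tool frame: the origin (TCP) lies midway between the tips of the shut fingers; the grasp point (between the pads) lies 19 mm behind it (env.grip_depth is the distance from the TCP to the grasp point, in m); z points along the fingers, y is the line along which they close (so a half turn about z gives the same grasp; the last joint's range is limited). The gripper opens to 87 mm and grips with 3 to 60 N. Pads are 19 mm wide; open, the fingers measure 117 mm over their backs; the gripper's body (75 mm by 190 mm) begins 51 mm behind the grasp point.
Start: joints at [-67.317, 18.392, -4.016, 83.108, 1.295, 78.541, -3.26], TCP at [0.242, 0.603, 0.223] pointing down, gripper open.
Joint ranges: [-163.93, 163.93], [-17.29, 119.83], [-79.2, 71.16], [3.27, 140.29], [-89.18, 269.18], [5.43, 117.66], [-154.24, 154.24]. Speed limits (degrees/s): [147.25, 147.25, 180, 180, 180, 180, 180].

### API

Orientations are given as [roll, pitch, yaw] about the fixed x, y, z axes, in that order (R = Rz(yaw) Ry(pitch) Rx(roll)).
In Python, from cell import get_obs, optics, env, nets gives the robot as it stands.
- The arm moves only by the shell command python3 -m creep 'ROWS' [FORCE]. ROWS is JSON, a list of rows, each an object of numbers: "wx", "wy", "wz": the turn, a rotation vector about the tool's x, y, z in degrees; "tx", "ty", "tz": the shift along the tool's x, y, z in mm; "gripper": the opening, from -1 (shut) to 1 (fully open). A call has 1 to 5 rows; each row is the pose to reach, as a shift and turn from the pose commanded when the call began, along the tool's axes at that moment; what a row does not reach only later rows make up. A row lasts 1/12 s, in which the tool goes at most 41.7 mm and 7.16 degrees, less where a joint would pass 70% of its speed; a pose out of reach is approached as far as the arm can. A call with a gripper value outside its range is refused whole. The fingers move at their own pace and stop on an object; FORCE is the grip in N (left out, the last holds). Time passes only in rows, so rows that repeat a pose let the fingers close. It gives the time, the measured TCP pose, the force, the opening and the grip force at its end, in the units of the state.
- get_obs(): the state, without advancing time (a new reading comes with each control period).
- optics.read_camera(name): name is "scene" or "top"; returns (picture, depth): 400x640x3 uint8, red, green, blue; 400x640 float32, m along the optical axis (not along the pixel's ray), 0 where there is no reading.
- optics.camera_info(name): a dict with "fovy" (degrees; the focal length in pixels is half the picture's height over the tangent of half this angle, whatever the lens; pixels are square), "cx", "cy" (the principal point, pixels), "k1" (the pictures are not rectified: a ray, as slopes to the right and down, at radius r is drawn at 1 + k1 r^2 times it, then the intrinsics apply), "R" (3x3) and "t" (3): a world point X has camera coordinates R X + t. Camera axes: x right, y down, z forward; pixel columns grow to the right and rows downward; lengths in m; the calibration is good to about 2 mm. A picture is of the moment at which its call begins. camera_info takes no time and is no camera call.
- env.sign_off(): hands the job in; it is judged then, once.
Trained networks look in the newest picture that a camera, given by its name, has taken for a name from the list of things; names that differ only in an ending like _2 or _b are one class to them, and where a whole thing is asked for, a point or a joint stands for the part that bears it (a point fixed in the world has none). Each returns a list of dicts, best first, with "confidence" (0 to 1); they miss things now and then, are a little off and sometimes report something else, mostly with a low value. They report only what shows in the picture. A call takes as long as a camera call. They do not tell look-alikes from the thing itself.
- nets.look_for(query, camera): "point" ([x, y, z] in m, in world coordinates, good to about 4 mm: the middle of the surface that is visible of it).
- nets.place_of(query, camera): "point" ([x, y, z] in m, in world coordinates, good to about 4 mm: a listed point, or the origin of a listed thing).
The state is a dict: "time_s": time; "qpos": joint angles; "joint_velocities": joint speeds; "effort": joint torques, N m; "tool_pos": TCP position; "tool_rot": TCP orientation; "force": force on the tool from outside, world axes, zero at the start; "wrist_torque": the same for the moment, N m; "grip_width": finger opening in m; "grasp_force": force on a finger pad.
Only numpy, scipy, OpenCV 4.12 (cv2) and the standard library are available. Lean on these libraries where they do the work, as an engineer would, in place of code of your own. Each camera call takes 0.05 s, during which the arm holds its last target. There are 200 camera calls.

### The job

Get the short rebated offcut ready for its cut: first push the hinged door in the fence's dust box shut until it clicks home on its ball catch. Then slide the offcut, taller edge first, flat along the plain stretch of fence beside the door and hold it there with one firm diagonal push, pressing it against the fence and down on the table together: about 20 N towards the fence and 10 N down. Finish while still pressing; do not let go, and leave the other things on the table alone.

Things in the scene. Friction and masses are not known exactly. Their poses are not given: they have to be found in the camera images.
- table: The dark cast-iron saw table on which everything stands; its flat top is at z = 0 (the origin's own height is of no use).
- fence: Low saw fence, fixed to the table: an aluminium board 60 mm high, 18 mm thick and 510 mm long, with a plywood dust box (60 mm high, 130 mm deep) behind its left end. Origin at table level on the working face; the face is the plane x = 0 of its frame and looks along its -x, towards the robot. y runs along the face to the left: the plain stretch goes from y = -270 to +40 mm, the doorway from +40 to +212 mm. Its place and yaw vary.
- door (a joint): Angle of the dust-box door, rad: 0 is shut, its face flush with the fence's face, and it grows as the free edge swings out towards the robot (up to 1.6). The hinge stays where it is left. A spring ball catch resists from 0.08 to 0.035 rad (let go there, the door springs back), then draws the door home and holds it at 0; push it right to its stop: fully home reads below 0.02. Riding over the catch takes about 5 N at door_push, and shut, the door rests on a rigid stop.
- door_hinge (a point): Point on the door's upright hinge axis, half-way up the door (31 mm over the table), at y = +210 mm on the fence's face. It turns with the door: its +x points into the door's thickness (the shutting direction), its -y points from the hinge to the free edge.
- door_push (a point): Point on the door's outer face where to push, 115 mm from the hinge axis, half-way up (31 mm over the table); moves with the door. The door is a plain grey plate 160 mm wide from hinge to free edge, 12 mm thick, its lower edge 6 mm and its upper edge 55 mm over the table, with a small steel tab up to 70 mm above its top edge, 125 to 155 mm from the hinge. Outer face looks along this point's -x, shutting pushes along its +x.
- offcut: The workpiece, a loose plain pine offcut of 0.2 to 0.4 kg (friction on the table about 0.5 to 0.7) with an L-shaped section: 85 mm wide (x), 200 mm long (y), 44 mm high along its +x side (45 mm wide there), with a rebate (step) 40 mm wide and only 22 mm high along its -x side. Origin at the centre of its underside; +x points towards the fence. The upright wall of the step, 22 mm high, is the plane x = -2.5 mm.
- offcut_step (a point): Middle of the step's tread, 22 mm above the underside, 20 mm from the upright wall of the step and half-way along the offcut; axes as the offcut's. Fingers standing here can press down on the tread and forward (+x) on the wall at once.
- offcut_back (a point): Middle of the offcut's tall rear face, 22 mm above the underside: the face that goes against the fence (lies 42.5 mm in +x from the offcut's centre); axes as the offcut's.
- block: Bystander: plain rectangular pine block without a step, 60 x 110 x 40 mm, origin under its centre.
- jar: Bystander: glass jar, 56 mm across and 50 mm high, standing in front of the fence between door and offcut; origin under its centre.
- can: Bystander: tin can, 70 mm across and 110 mm high, at the left; origin under its centre.
- driver: Bystander: screwdriver lying at the front left; origin on the table under its middle.
- tape: Bystander: tape measure, 65 x 35 x 65 mm, at the right; origin under its centre.
Not all that is in view belongs to the job. Leave any pink or purple look-alike of the offcut alone.

How it is judged:
By the outcome, as a careful person would: the job done as asked, in the order asked, and still so for the second after the job is handed in, while the arm keeps its last pose, push and grip.
It also fails if it takes over 56 s, if anything falls off the work surface, if the arm or the gripper's body presses on something with over 40 N, if the wrist force passes 120 N, or if a joint passes its speed limit or range.

## Working session

There is one attempt and no reset: what is moved stays moved. The work goes in short steps, Python scripts to look and compute and a shell command to move; the robot and the scene stay as the last step left them, time stands still between calls to the robot, and variables do not carry over. Pictures are saved under pics/ and viewed, at most 10 in all, crops included, and the job is handed in when it is done.

```bash
ls; mkdir -p pics; cat > h.py <<'E'
import numpy as np, cv2
from cell import get_obs, optics, env, nets
from scipy.spatial.transform import Rotation as Ro
def cloud(cam):
    im,d=optics.read_camera(cam); c=optics.camera_info(cam)
    f=200/np.tan(np.radians(c['fovy'])/2)
    K=np.array([[f,0,c['cx']],[0,f,c['cy']],[0,0,1]])
    v,u=np.mgrid[:400,:640]
    p=cv2.undistortPoints(np.stack([u.ravel(),v.ravel()],1).astype(np.float64)[:,None],K,np.array([c['k1'],0,0,0.])).reshape(400,640,2)
    P=np.dstack([p[...,0]*d,p[...,1]*d,d])
    W=(P-np.array(c['t']))@np.array(c['R'])
    W[d==0]=np.nan
    return im,W
E
python3 - <<'E'
from h import *
for cam in('scene','top'):
    im,W=cloud(cam); cv2.imwrite(f'pics/{cam}0.png',im[...,::-1]); np.save(f'{cam}0.npy',W)
    for q in('fence','door_hinge','door_push','offcut','offcut_step','offcut_back','jar','block','can','tape'):
        print(cam,q,[(np.round(r['point'],3).tolist(),round(r['confidence'],2)) for r in nets.place_of(q,cam)][:3])
o=get_obs();print(o)
E
```

```text
pics
scene fence [([0.643, -0.017, 0.0], 0.61), ([0.641, 0.192, 0.033], 0.42)]
scene door_hinge [([0.642, 0.192, 0.034], 0.92)]
scene door_push [([0.538, 0.143, 0.032], 0.89)]
scene offcut [([0.413, -0.595, 0.0], 0.96), ([0.556, -0.112, 0.0], 0.91), ([0.367, -0.191, -0.003], 0.82)]
scene offcut_step [([0.536, -0.115, 0.02], 0.7), ([0.392, -0.189, 0.018], 0.59), ([0.438, -0.592, 0.022], 0.59)]
scene offcut_back [([0.369, -0.585, 0.024], 0.71), ([0.333, -0.199, 0.024], 0.56)]
scene jar [([0.477, 0.055, -0.001], 0.66)]
scene block [([0.459, -0.391, 0.002], 0.8), ([0.477, 0.051, -0.002], 0.47), ([0.421, 0.001, 0.002], 0.35)]
scene can [([0.567, 0.425, 0.001], 0.75)]
scene tape [([0.562, -0.436, 0.003], 0.58)]
top fence [([0.641, -0.02, 0.002], 0.6)]
top door_hinge [([0.642, 0.192, 0.028], 0.53)]
top door_push [([0.533, 0.143, 0.033], 0.64)]
top offcut [([0.373, -0.197, -0.005], 0.69), ([0.41, -0.588, -0.001], 0.69), ([0.557, -0.116, -0.001], 0.68)]
top offcut_step [([0.389, -0.188, 0.024], 0.94), ([0.434, -0.588, 0.024], 0.82), ([0.535, -0.11, 0.02], 0.55)]
top offcut_back [([0.369, -0.5
[... 259 characters left out ...]
1.1, 'qpos': array([-67.3180038 ,  18.39211577,  -4.01590844,  83.10807133,
         1.29421549,  78.53983566,  -3.26243495]), 'joint_velocities': array([-0.02595133, -0.07557697, -0.01778777, -0.01612588,  0.03134163,
        0.06937521, -0.03229673]), 'effort': array([ 1.06202544e-03, -4.91126096e+01, -4.02426599e-01, -3.12776935e+01,
       -6.35768892e-02,  3.37627146e-02,  1.16275544e-05]), 'tool_pos': array([0.24220258, 0.60321449, 0.22257975]), 'tool_rot': array([1.79994935e+02, 1.98667645e-03, 1.58124039e+02]), 'force': array([-0.0258418 ,  0.40844559, -0.1404626 ]), 'wrist_torque': array([ 0.01671727,  0.04579332, -0.00579809]), 'grasp_force': 0.0, 'grip_width': 0.08697329883527193}
```

View pics/scene0.png

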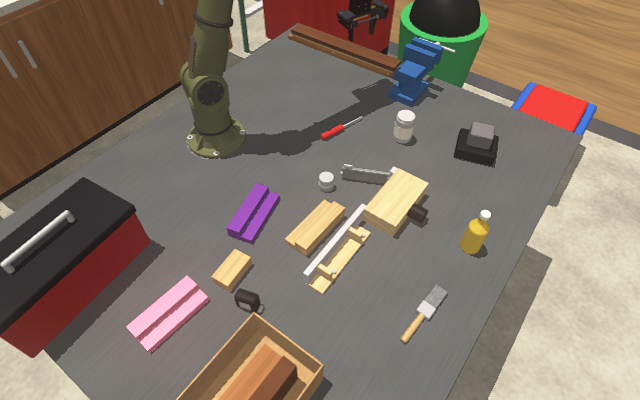

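View pics/top0.png

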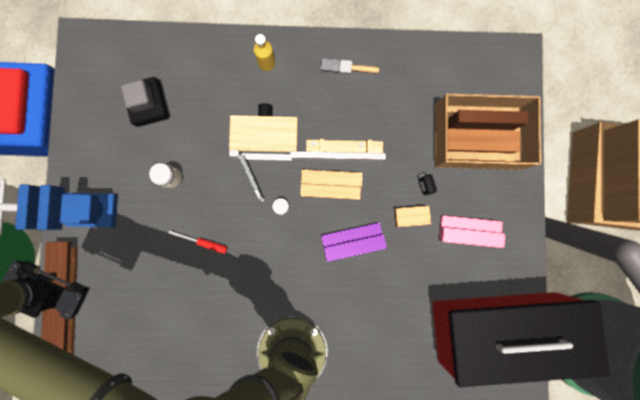

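The scene picture shows the pine offcut (315,227) in front of the fence and the purple and pink look-alikes at (253,212) and (168,312). The top view shows the door open at (250,177), the jar at (281,206) and the offcut at (331,184), already tall side to the fence. Next I fit the geometry.

```bash
python3 - <<'E'
from h import *
for cam in('top','scene'):
    W=np.load(cam+'0.npy'); x,y,z=W[...,0],W[...,1],W[...,2]
    def rect(n,m):
        p=W[m][:,:2]
        r=cv2.minAreaRect((p*1000).astype(np.float32)); print(cam,n,len(p),np.round(r[0],1),np.round(r[1],1),round(r[2],1),'z',np.round(np.median(z[m]),4))
    with np.errstate(invalid='ignore'):
        bx=lambda a,b,c,d:(x>a)&(x<b)&(y>c)&(y<d)
        rect('fencetop',bx(.6,.685,-.3,.02)&(z>.052)&(z<.068)&(x<.664))
        rect('door',bx(.47,.625,.08,.22)&(z>.048)&(z<.062))
        rect('tall',bx(.5,.625,-.25,.03)&(z>.036)&(z<.049))
        rect('tread',bx(.49,.61,-.25,.02)&(z>.017)&(z<.027))
        rect('jar',bx(.43,.53,0,.1)&(z>.045))
        for ys in(-.25,-.2,-.15,-.1,-.05,0,.05,.1):
            m=(abs(y-ys)<.01)&(z>.05)&(z<.07)&(x>.6)&(x<.69); print(ys,np.round(np.percentile(x[m],[2,50,98]),4) if m.sum() else None)
E
```

```text
top fencetop 546 [ 651.7 -133.2] [ 22.7 305.6] 0.1 z 0.0589
top door 146 [562.7 147.2] [142.1  12.5] 26.6 z 0.0538
top tall 818 [ 576.5 -114.7] [199.3  45.6] 88.8 z 0.0435
top tread 696 [ 534. -114.] [199.7  41. ] 88.5 z 0.0214
top jar 173 [477.4  50.7] [46.1 46.2] 2.2 z 0.0492
-0.25 [0.6431 0.6537 0.6854]
-0.2 [0.6424 0.6502 0.659 ]
-0.15 [0.6419 0.6502 0.6574]
-0.1 [0.6421 0.651  0.6593]
-0.05 [0.6405 0.649  0.6578]
0 [0.6406 0.6523 0.6872]
0.05 [0.6581 0.672  0.6879]
0.1 [0.6588 0.6741 0.6894]
scene fencetop 581 [ 652.8 -135.1] [ 21.8 307.6] 0.0 z 0.0586
scene door 141 [564.1 145.9] [137.5  17.5] 26.0 z 0.0532
scene tall 810 [ 578.1 -115.7] [203.4  48. ] 88.9 z 0.0429
scene tread 557 [ 558.9 -114.7] [203.1  88.2] 88.7 z 0.0212
scene jar 116 [479.6  48.3] [49. 45.] 83.0 z 0.0488
-0.25 [0.6448 0.6585 0.6866]
-0.2 [0.6446 0.6546 0.6621]
-0.15 [0.6439 0.6535 0.6616]
-0.1 [0.6447 0.6549 0.6614]
-0.05 [0.6429 0.6533 0.661 ]
0 [0.644  0.6598 0.6866]
0.05 [0.6595 0.6739 0.6896]
0.1 [0.6601 0.6736 0.689 ]
```

```bash
python3 -m creep '[{"tx":-160,"ty":-114,"wz":-21.9,"gripper":-1},{"tx":-160,"ty":-114,"wz":-21.9,"gripper":-1},{"tx":-160,"ty":-114,"wz":-21.9,"gripper":-1},{"tx":-160,"ty":-114,"wz":-21.9,"gripper":-1},{"tx":-160,"ty":-114,"wz":-21.9,"gripper":-1}]'
```

```text
validation failed for argument at $[0]...
```

```bash
python3 -m creep '[{"wx":0,"wy":0,"wz":-4,"tx":-32,"ty":-22.8,"tz":0,"gripper":-1},{"wx":0,"wy":0,"wz":-8,"tx":-64,"ty":-45.6,"tz":0,"gripper":-1},{"wx":0,"wy":0,"wz":-12,"tx":-96,"ty":-68.4,"tz":0,"gripper":-1},{"wx":0,"wy":0,"wz":-16,"tx":-128,"ty":-91.2,"tz":0,"gripper":-1},{"wx":0,"wy":0,"wz":-21.9,"tx":-160,"ty":-114,"tz":0,"gripper":-1}]'; python3 -m creep --help | head -30
```

```text
time_s: 1.52
tool_pos: [0.349, 0.4362, 0.2227]
tool_rot: [180.0, 0.0, -179.7]
force: [0.2, 0.2, 0.3]
grip_width: 0.0617
grasp_force: 0.0invalid input: not JSON, or not a number
```

```bash
python3 -m creep '[{"wx":0,"wy":0,"wz":0,"tx":-20,"ty":-31,"tz":0,"gripper":-1},{"wx":0,"wy":0,"wz":0,"tx":-40,"ty":-62,"tz":0,"gripper":-1},{"wx":0,"wy":0,"wz":0,"tx":-60,"ty":-93,"tz":0,"gripper":-1},{"wx":0,"wy":0,"wz":0,"tx":-80,"ty":-124,"tz":0,"gripper":-1},{"wx":0,"wy":0,"wz":0,"tx":-100,"ty":-156,"tz":0,"gripper":-1}]'
python3 -m creep '[{"wx":0,"wy":0,"wz":0,"tx":-16,"ty":-25,"tz":20,"gripper":-1},{"wx":0,"wy":0,"wz":0,"tx":-32,"ty":-50,"tz":40,"gripper":-1},{"wx":0,"wy":0,"wz":0,"tx":-48,"ty":-75,"tz":65,"gripper":-1},{"wx":0,"wy":0,"wz":0,"tx":-64,"ty":-98,"tz":90,"gripper":-1},{"wx":0,"wy":0,"wz":0,"tx":-64,"ty":-98,"tz":110,"gripper":-1}]'
```

```text
time_s: 1.93
tool_pos: [0.449, 0.2804, 0.2229]
tool_rot: [180.0, 0.0, -180.0]
force: [0.8, 1.2, -0.1]
grip_width: 0.0282
grasp_force: 0.0
time_s: 2.35
tool_pos: [0.5153, 0.1768, 0.1114]
tool_rot: [-179.8, 0.1, 179.5]
force: [0.4, -1.0, 0.2]
grip_width: 0.0018
grasp_force: 0.0
```

```bash
python3 - <<'E'
from h import *
im,W=cloud('scene'); cv2.imwrite('pics/s1.png',cv2.resize(im[80:280,250:500,::-1],(750,600)))
E
```

```text
(no output)
```

View pics/s1.png

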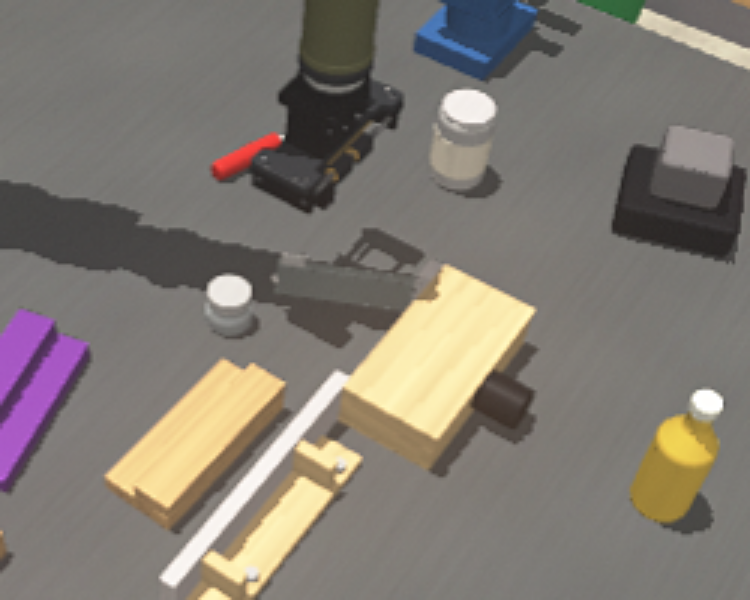

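The gripper (crop about 310,190) stands clear on the left of the open door. I lower it and start the arc.

```bash
python3 -m creep '[{"wx":0,"wy":0,"wz":0,"tx":0,"ty":0,"tz":25,"gripper":-1},{"wx":0,"wy":0,"wz":0,"tx":0,"ty":0,"tz":50,"gripper":-1},{"wx":0,"wy":0,"wz":0,"tx":0,"ty":0,"tz":75,"gripper":-1},{"wx":0,"wy":0,"wz":0,"tx":0,"ty":0,"tz":90,"gripper":-1},{"wx":0,"wy":0,"wz":0,"tx":0,"ty":0,"tz":90,"gripper":-1}]'
python3 -m creep '[{"wx":0,"wy":0,"wz":0,"tx":-8,"ty":-11,"tz":0,"gripper":-1},{"wx":0,"wy":0,"wz":0,"tx":-15,"ty":-21,"tz":0,"gripper":-1},{"wx":0,"wy":0,"wz":0,"tx":-20,"ty":-30,"tz":0,"gripper":-1},{"wx":0,"wy":0,"wz":0,"tx":-28,"ty":-41,"tz":0,"gripper":-1},{"wx":0,"wy":0,"wz":0,"tx":-36,"ty":-51,"tz":0,"gripper":-1}]'
python3 -m creep '[{"wx":0,"wy":0,"wz":0,"tx":-8,"ty":-6,"tz":0,"gripper":-1},{"wx":0,"wy":0,"wz":0,"tx":-16,"ty":-13,"tz":0,"gripper":-1},{"wx":0,"wy":0,"wz":0,"tx":-24,"ty":-19,"tz":0,"gripper":-1},{"wx":0,"wy":0,"wz":0,"tx":-32,"ty":-23,"tz":0,"gripper":-1},{"wx":0,"wy":0,"wz":0,"tx":-38,"ty":-26,"tz":0,"gripper":-1}]'
```

```text
time_s: 2.82
tool_pos: [0.5094, 0.184, 0.0198]
tool_rot: [-179.9, -0.3, -179.9]
force: [-0.3, 0.3, 0.6]
grip_width: 0.0004
grasp_force: 0.0
time_s: 3.23
tool_pos: [0.5493, 0.1323, 0.0238]
tool_rot: [179.9, 0.1, -180.0]
force: [-0.0, 0.3, 0.7]
grip_width: 0.0005
grasp_force: 0.5
time_s: 3.65
tool_pos: [0.5876, 0.1063, 0.0227]
tool_rot: [-180.0, 0.0, 180.0]
force: [-0.1, -0.1, 0.2]
grip_width: 0.0008
grasp_force: 0.2
```

```bash
python3 -m creep '[{"wx":0,"wy":0,"wz":0,"tx":-8,"ty":-5,"tz":0,"gripper":-1},{"wx":0,"wy":0,"wz":0,"tx":-15,"ty":-9,"tz":0,"gripper":-1},{"wx":0,"wy":0,"wz":0,"tx":-22,"ty":-11,"tz":0,"gripper":-1},{"wx":0,"wy":0,"wz":0,"tx":-29,"ty":-13,"tz":0,"gripper":-1},{"wx":0,"wy":0,"wz":0,"tx":-34,"ty":-14,"tz":0,"gripper":-1}]'
python3 -m creep '[{"wx":0,"wy":0,"wz":0,"tx":-2,"ty":0,"tz":0,"gripper":-1},{"wx":0,"wy":0,"wz":0,"tx":-4,"ty":0,"tz":0,"gripper":-1},{"wx":0,"wy":0,"wz":0,"tx":-6,"ty":0,"tz":0,"gripper":-1},{"wx":0,"wy":0,"wz":0,"tx":-8,"ty":0,"tz":0,"gripper":-1},{"wx":0,"wy":0,"wz":0,"tx":-8,"ty":0,"tz":0,"gripper":-1}]'
```

```text
time_s: 4.07
tool_pos: [0.6212, 0.0926, 0.0225]
tool_rot: [-180.0, 0.0, -180.0]
force: [-2.3, 1.3, 1.1]
grip_width: 0.0006
grasp_force: 2.7
time_s: 4.48
tool_pos: [0.6293, 0.0931, 0.0227]
tool_rot: [180.0, 0.1, -180.0]
force: [0.6, -0.1, 0.2]
grip_width: 0.0003
grasp_force: 0.0
```

```bash
python3 -m creep '[{"wx":0,"wy":0,"wz":0,"tx":-2,"ty":0,"tz":0,"gripper":-1},{"wx":0,"wy":0,"wz":0,"tx":-4,"ty":0,"tz":0,"gripper":-1},{"wx":0,"wy":0,"wz":0,"tx":-6,"ty":0,"tz":0,"gripper":-1},{"wx":0,"wy":0,"wz":0,"tx":-6,"ty":0,"tz":0,"gripper":-1},{"wx":0,"wy":0,"wz":0,"tx":-6,"ty":0,"tz":0,"gripper":-1}]'
```

```text
time_s: 4.9
tool_pos: [0.6295, 0.0931, 0.0225]
tool_rot: [180.0, -0.6, -179.9]
force: [-14.3, -1.4, 11.8]
grip_width: 0.0003
grasp_force: 7.5
```

Firm contact at 14 N, so the door is on its stop. I back off, rise and check it.

```bash
python3 -m creep '[{"wx":0,"wy":0,"wz":0,"tx":15,"ty":0,"tz":0,"gripper":-1},{"wx":0,"wy":0,"wz":0,"tx":30,"ty":0,"tz":0,"gripper":-1},{"wx":0,"wy":0,"wz":0,"tx":40,"ty":0,"tz":-35,"gripper":-1},{"wx":0,"wy":0,"wz":0,"tx":50,"ty":-10,"tz":-70,"gripper":-1},{"wx":0,"wy":0,"wz":0,"tx":60,"ty":-20,"tz":-105,"gripper":-1}]'
python3 -m creep '[{"wx":0,"wy":0,"wz":0,"tx":8,"ty":-38,"tz":0,"gripper":1},{"wx":0,"wy":0,"wz":0,"tx":16,"ty":-76,"tz":0,"gripper":1},{"wx":0,"wy":0,"wz":0,"tx":24,"ty":-114,"tz":0,"gripper":1},{"wx":0,"wy":0,"wz":0,"tx":32,"ty":-152,"tz":0,"gripper":1},{"wx":0,"wy":0,"wz":0,"tx":40,"ty":-188,"tz":0,"gripper":1}]'
python3 - <<'E'
from h import *
for cam in('top','scene'):
    im,W=cloud(cam); cv2.imwrite(f'pics/{cam}2.png',cv2.resize(im[120:230,210:410,::-1] if cam=='top' else im[80:280,250:500,::-1],(800,440) if cam=='top' else (750,600)))
    x,y,z=W[...,0],W[...,1],W[...,2]
    with np.errstate(invalid='ignore'):
      for ys in(.05,.1,.15,.18):
        m=(abs(y-ys)<.012)&(z>.048)&(z<.058)&(x>.6)&(x<.66); print(cam,ys,m.sum(),np.round(np.percentile(x[m],[5,50,95]),4) if m.sum() else None)
      m=(x>.54)&(x<.62)&(y>-.25)&(y<.03)&(z>.036)&(z<.049); print(cv2.minAreaRect((W[m][:,:2]*1000).astype(np.float32)))
print(get_obs()['tool_pos'],get_obs()['grip_width'])
E
```

```text
time_s: 5.32
tool_pos: [0.5738, 0.0736, 0.1284]
tool_rot: [180.0, -0.0, -179.9]
force: [0.6, 0.3, 0.1]
grip_width: 0.0008
grasp_force: 0.0
time_s: 5.73
tool_pos: [0.5345, -0.1171, 0.1282]
tool_rot: [-180.0, 0.1, -180.0]
force: [0.8, -0.1, 1.0]
grip_width: 0.0264
grasp_force: 0.0
top 0.05 14 [0.6413 0.6433 0.6589]
top 0.1 31 [0.6402 0.6464 0.6512]
top 0.15 34 [0.6391 0.6452 0.6579]
top 0.18 28 [0.6383 0.645  0.6575]
((578.6231079101562, -44.588035583496094), (44.352386474609375, 59.75807189941406), 0.7950252890586853)
scene 0.05 14 [0.6415 0.6526 0.656 ]
scene 0.1 22 [0.642  0.6472 0.6532]
scene 0.15 23 [0.6399 0.6476 0.6537]
scene 0.18 22 [0.6423 0.6486 0.6571]
((578.6271362304688, -114.38604736328125), (205.78773498535156, 48.34885025024414), 88.15127563476562)
[ 0.53304232 -0.12347143  0.12840379] 0.033910653439553635
```

View pics/scene2.png

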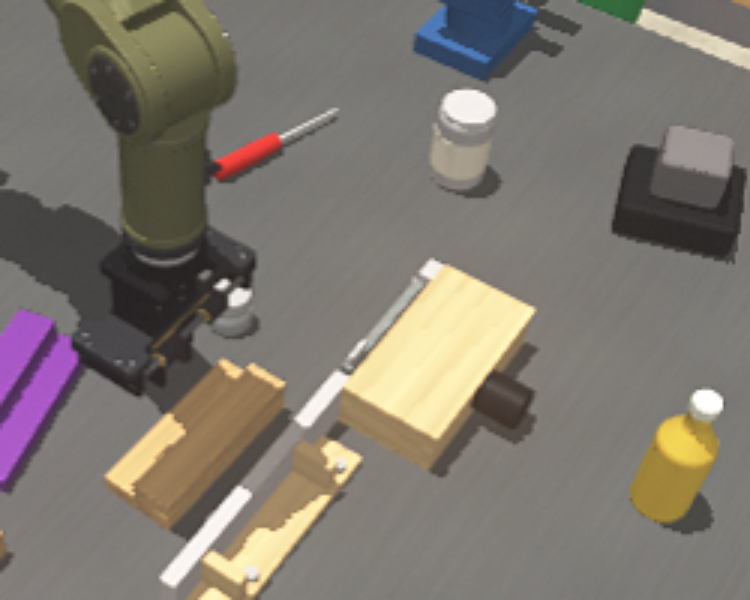

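The scene crop shows the door (390,320) flush with the fence and the jar (230,310) untouched. I lower the open fingers above the tread.

```bash
python3 -m creep '[{"wx":0,"wy":0,"wz":0,"tx":0,"ty":1,"tz":10,"gripper":1},{"wx":0,"wy":0,"wz":0,"tx":0,"ty":2,"tz":20,"gripper":1},{"wx":0,"wy":0,"wz":0,"tx":0,"ty":3,"tz":35,"gripper":1},{"wx":0,"wy":0,"wz":0,"tx":0,"ty":3,"tz":50,"gripper":1},{"wx":0,"wy":0,"wz":0,"tx":0,"ty":3,"tz":65,"gripper":1}]'
python3 -m creep '[{"wx":0,"wy":0,"wz":0,"tx":0,"ty":0,"tz":10,"gripper":1},{"wx":0,"wy":0,"wz":0,"tx":0,"ty":0,"tz":20,"gripper":1},{"wx":0,"wy":0,"wz":0,"tx":0,"ty":0,"tz":30,"gripper":1},{"wx":0,"wy":0,"wz":0,"tx":0,"ty":0,"tz":35,"gripper":1},{"wx":0,"wy":0,"wz":0,"tx":0,"ty":0,"tz":35,"gripper":1}]'
```

```text
time_s: 6.25
tool_pos: [0.5346, -0.1093, 0.0606]
tool_rot: [179.9, -0.0, -179.7]
force: [0.5, -0.3, -1.1]
grip_width: 0.0676
grasp_force: 0.0
time_s: 6.67
tool_pos: [0.5337, -0.1117, 0.0262]
tool_rot: [180.0, -0.1, -179.9]
force: [-0.3, 0.3, 1.4]
grip_width: 0.086
grasp_force: 0.0
```

```bash
python3 -m creep '[{"wx":0,"wy":0,"wz":0,"tx":-5,"ty":0,"tz":0,"gripper":1},{"wx":0,"wy":0,"wz":0,"tx":-10,"ty":0,"tz":0,"gripper":1},{"wx":0,"wy":0,"wz":0,"tx":-15,"ty":0,"tz":0,"gripper":1},{"wx":0,"wy":0,"wz":0,"tx":-20,"ty":0,"tz":0,"gripper":1},{"wx":0,"wy":0,"wz":0,"tx":-25,"ty":0,"tz":0,"gripper":1}]'
python3 -m creep '[{"wx":0,"wy":0,"wz":0,"tx":-5,"ty":0,"tz":0,"gripper":1},{"wx":0,"wy":0,"wz":0,"tx":-10,"ty":0,"tz":0,"gripper":1},{"wx":0,"wy":0,"wz":0,"tx":-15,"ty":0,"tz":0,"gripper":1},{"wx":0,"wy":0,"wz":0,"tx":-19,"ty":0,"tz":0,"gripper":1},{"wx":0,"wy":0,"wz":0,"tx":-22,"ty":0,"tz":0,"gripper":1}]'
```

```text
time_s: 7.08
tool_pos: [0.5596, -0.1123, 0.0279]
tool_rot: [180.0, -0.0, -180.0]
force: [-5.3, 0.3, 3.6]
grip_width: 0.0869
grasp_force: 2.1
time_s: 7.5
tool_pos: [0.582, -0.1121, 0.0276]
tool_rot: [-180.0, 0.0, -180.0]
force: [-4.2, 0.4, 3.5]
grip_width: 0.0872
grasp_force: 2.2
```

```bash
python3 -m creep '[{"wx":0,"wy":0,"wz":0,"tx":-2,"ty":0,"tz":0,"gripper":1},{"wx":0,"wy":0,"wz":0,"tx":-4,"ty":0,"tz":0,"gripper":1},{"wx":0,"wy":0,"wz":0,"tx":-6,"ty":0,"tz":0,"gripper":1},{"wx":0,"wy":0,"wz":0,"tx":-8,"ty":0,"tz":0,"gripper":1},{"wx":0,"wy":0,"wz":0,"tx":-8,"ty":0,"tz":0,"gripper":1}]'
```

```text
time_s: 7.92
tool_pos: [0.5859, -0.1123, 0.0272]
tool_rot: [180.0, -0.5, -179.9]
force: [-12.4, -0.2, 10.9]
grip_width: 0.0869
grasp_force: 6.5
```

```bash
python3 -m creep '[{"wx":0,"wy":0,"wz":0,"tx":0,"ty":0,"tz":1,"gripper":1},{"wx":0,"wy":0,"wz":0,"tx":0,"ty":0,"tz":2,"gripper":1},{"wx":0,"wy":0,"wz":0,"tx":0,"ty":0,"tz":3,"gripper":1},{"wx":0,"wy":0,"wz":0,"tx":0,"ty":0,"tz":4,"gripper":1},{"wx":0,"wy":0,"wz":0,"tx":0,"ty":0,"tz":4,"gripper":1}]'
```

```text
time_s: 8.33
tool_pos: [0.5859, -0.1119, 0.023]
tool_rot: [179.9, -0.4, -179.9]
force: [-11.1, 0.4, 8.0]
grip_width: 0.0872
grasp_force: 5.9
```

```bash
python3 -m creep '[{"wx":0,"wy":0,"wz":0,"tx":-1,"ty":0,"tz":0,"gripper":1},{"wx":0,"wy":0,"wz":0,"tx":-2,"ty":0,"tz":0,"gripper":1},{"wx":0,"wy":0,"wz":0,"tx":-3,"ty":0,"tz":0,"gripper":1},{"wx":0,"wy":0,"wz":0,"tx":-3,"ty":0,"tz":0,"gripper":1},{"wx":0,"wy":0,"wz":0,"tx":-3,"ty":0,"tz":0,"gripper":1}]'
```

```text
time_s: 8.75
tool_pos: [0.5861, -0.112, 0.0229]
tool_rot: [179.9, -0.8, -179.9]
force: [-18.4, -0.3, 15.3]
grip_width: 0.0874
grasp_force: 9.5
```

```bash
python3 -m creep '[{"wx":0,"wy":0,"wz":0,"tx":-0.5,"ty":0,"tz":-0.5,"gripper":1},{"wx":0,"wy":0,"wz":0,"tx":-1,"ty":0,"tz":-1,"gripper":1},{"wx":0,"wy":0,"wz":0,"tx":-1,"ty":0,"tz":-1.5,"gripper":1},{"wx":0,"wy":0,"wz":0,"tx":-1,"ty":0,"tz":-1.5,"gripper":1},{"wx":0,"wy":0,"wz":0,"tx":-1,"ty":0,"tz":-1.5,"gripper":1}]'
```

```text
time_s: 9.17
tool_pos: [0.586, -0.1121, 0.023]
tool_rot: [179.9, -0.9, -179.9]
force: [-17.8, -1.3, 9.0]
grip_width: 0.0872
grasp_force: 9.1
```

```bash
python3 -m creep '[{"wx":0,"wy":0,"wz":0,"tx":-0.6,"ty":0,"tz":-0.2,"gripper":1},{"wx":0,"wy":0,"wz":0,"tx":-1.3,"ty":0,"tz":-0.4,"gripper":1},{"wx":0,"wy":0,"wz":0,"tx":-1.3,"ty":0,"tz":-0.4,"gripper":1},{"wx":0,"wy":0,"wz":0,"tx":-1.3,"ty":0,"tz":-0.4,"gripper":1},{"wx":0,"wy":0,"wz":0,"tx":-1.3,"ty":0,"tz":-0.4,"gripper":1}]'
python3 - <<'E'
from h import *
for cam in('scene','top'):
    im,W=cloud(cam)
    if cam=='scene': cv2.imwrite('pics/s3.png',cv2.resize(im[80:280,250:500,::-1],(750,600)))
    x,y,z=W[...,0],W[...,1],W[...,2]
    with np.errstate(invalid='ignore'):
      for ys in(-.205,-.18,-.05,-.025):
        m=(abs(y-ys)<.008)&(z>.036)&(z<.049)&(x>.55)&(x<.66); print(cam,ys,m.sum(),np.round(np.percentile(x[m],[3,97]),4) if m.sum() else None)
o=get_obs();print(o['force'],o['time_s'])
E
```

```text
time_s: 9.58
tool_pos: [0.5861, -0.112, 0.023]
tool_rot: [179.9, -1.0, -179.8]
force: [-20.5, -0.6, 10.2]
grip_width: 0.0868
grasp_force: 10.2
scene -0.205 65 [0.6003 0.6379]
scene -0.18 60 [0.601  0.6383]
scene -0.05 50 [0.5974 0.6486]
scene -0.025 44 [0.6058 0.659 ]
top -0.205 0 None
top -0.18 0 None
top -0.05 4 [0.6396 0.6404]
top -0.025 0 None
[-21.05055749  -0.2639625    8.86087619] 9.6833
```

View pics/s3.png

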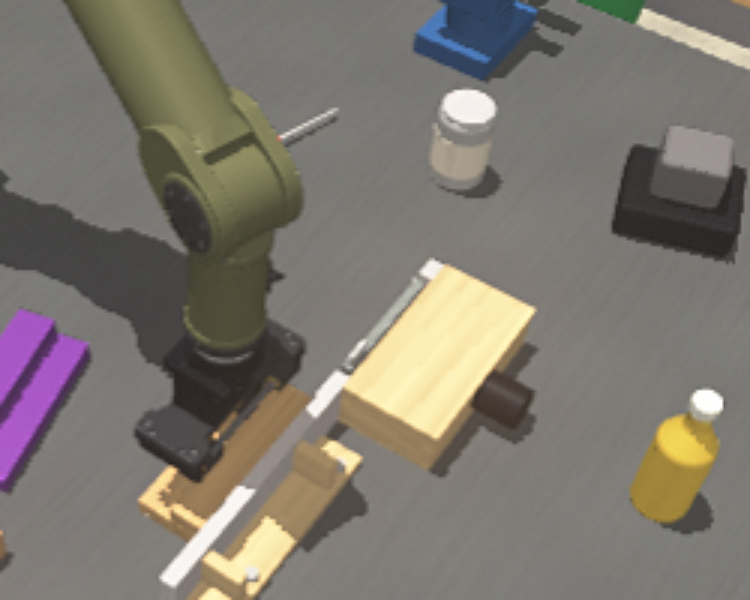

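```bash
python3 - <<'E'
from h import *
c=get_obs();print(c['wrist_torque'],c['force'],c['tool_rot'])
W=cloud('scene')[1];x,y,z=np.moveaxis(W,2,0)
with np.errstate(invalid='ignore'):
    for n,lo,hi,a,b in(('tall/wall',.036,.049,.58,.64),('tread',.017,.027,.54,.61)):
        m=(x>a)&(x<b)&(z>lo)&(z<hi)&(y>-.25)&(y<.02)
        print(n,m.sum(),y[m].min(),y[m].max())
    for ys in np.arange(-.27,.02,.02):
        f=(abs(y-ys)<.01)&(z>.054)&(z<.064)&(x>.63)&(x<.67); t=(abs(y-ys)<.01)&(z>.039)&(z<.048)&(x>.58)&(x<.645)
        print(round(ys,2),f.sum() and np.percentile(x[f],5).round(4),t.sum() and np.percentile(x[t],[5,95]).round(4))
E
```

```text
[0.50186605 4.4213031  1.02916491] [-21.05055749  -0.2639625    8.86087619] [ 179.9003105    -1.03547654 -179.85117162]
tall/wall 671 -0.21643988356947141 -0.012887122378702607
tread 182 -0.21723884435970003 -0.0170257402223962
-0.27 0.6469 0
-0.25 0.645 0
-0.23 0.6452 0
-0.21 0.6461 [0.601  0.6361]
-0.19 0.6457 [0.6017 0.6371]
-0.17 0.646 [0.6046 0.6374]
-0.15 0.645 [0.6076 0.6365]
-0.13 0.6451 [0.605  0.6344]
-0.11 0.6451 [0.5996 0.6355]
-0.09 0.6439 [0.6003 0.6354]
-0.07 0.6439 [0.5976 0.6344]
-0.05 0.6445 [0.5991 0.6354]
-0.03 0.6445 [0.6019 0.6349]
-0.01 0.6427 [0.6072 0.6355]
0.01 0.6439 0
```

Wrist torque shows the load sits on the left finger, because the fence is yawed about 0.5°. I turn the tool slightly to share it.

```bash
python3 -m creep '[{"wx":0,"wy":0,"wz":-0.3,"tx":0,"ty":0,"tz":0,"gripper":1},{"wx":0,"wy":0,"wz":-0.6,"tx":0,"ty":0,"tz":0,"gripper":1},{"wx":0,"wy":0,"wz":-0.8,"tx":0,"ty":0,"tz":0,"gripper":1},{"wx":0,"wy":0,"wz":-0.8,"tx":0,"ty":0,"tz":0,"gripper":1},{"wx":0,"wy":0,"wz":-0.8,"tx":0,"ty":0,"tz":0,"gripper":1}]'
python3 -c "
from cell import get_obs
c=get_obs();print(c['wrist_torque'],c['force'],c['tool_rot'])"
```

```text
time_s: 10.15
tool_pos: [0.5862, -0.1122, 0.023]
tool_rot: [179.8, -1.0, -179.4]
force: [-19.9, 1.5, 8.6]
grip_width: 0.0872
grasp_force: 10.0
[ 0.03164695  4.30324225 -0.62362632] [-19.86306344   1.45348954   8.59244544] [ 179.83244794   -0.99862978 -179.35444277]
```

```bash
python3 -m creep '[{"wx":0,"wy":0,"wz":0.15,"tx":0,"ty":0,"tz":0.1,"gripper":1},{"wx":0,"wy":0,"wz":0.3,"tx":0,"ty":0,"tz":0.25,"gripper":1},{"wx":0,"wy":0,"wz":0.3,"tx":0,"ty":0,"tz":0.25,"gripper":1},{"wx":0,"wy":0,"wz":0.3,"tx":0,"ty":0,"tz":0.25,"gripper":1},{"wx":0,"wy":0,"wz":0.3,"tx":0,"ty":0,"tz":0.25,"gripper":1}]'
python3 -m creep '[{"wx":0,"wy":0,"wz":0,"tx":0,"ty":0,"tz":0,"gripper":1},{"wx":0,"wy":0,"wz":0,"tx":0,"ty":0,"tz":0,"gripper":1},{"wx":0,"wy":0,"wz":0,"tx":0,"ty":0,"tz":0,"gripper":1},{"wx":0,"wy":0,"wz":0,"tx":0,"ty":0,"tz":0,"gripper":1},{"wx":0,"wy":0,"wz":0,"tx":0,"ty":0,"tz":0,"gripper":1}]'
python3 -c "
from cell import get_obs
c=get_obs();print(c['wrist_torque'],c['force'],c['tool_rot'])"
```

```text
time_s: 10.57
tool_pos: [0.5862, -0.1121, 0.023]
tool_rot: [179.9, -1.0, -179.5]
force: [-19.6, 0.3, 10.3]
grip_width: 0.0871
grasp_force: 10.3
time_s: 10.98
tool_pos: [0.5862, -0.1121, 0.023]
tool_rot: [179.9, -1.0, -179.5]
force: [-21.0, -0.0, 9.8]
grip_width: 0.0872
grasp_force: 10.3
[0.24303421 4.41050412 0.11094569] [-2.09980709e+01 -1.23523856e-02  9.76628666e+00] [ 179.85795621   -1.00549132 -179.51923277]
```

Balanced, steady 20 N forward and 10 N down. Handing in.

```bash
python3 -c "
from cell import env
print(env.sign_off())"
```

```text
the job is handed in; nothing more can be done
None
```

I pushed the door shut onto its stop, slid the offcut (taller edge first) up to the plain fence, and handed the job in at about 11 s, still pressing with about 20 N towards the fence and 10 N down; the hand-in gave no verdict.

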